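# Seat an injection pen against the stop of a ward pen reader

### The job

Take the injection pen (the thicker of the two pens lying in the rack) and lay it in the V-groove of the pen reader, its narrow nose towards the end stop and still short of it. Then push it gently along the groove until its nose bears against the stop, without shoving the stop out of its setting, and let go, leaving it touching the stop. Leave everything else where it is.

Things in the scene. Friction and masses are not known exactly. Their poses are not given: they have to be found in the camera images.
- pen: Injection pen: round rod 150 mm long, 20 mm thick, about 80 g, aluminium rear half, grey cap half, steel band between. Origin on its axis at mid-length, x along it to the narrow nose. The 20 mm barrel reaches 60 mm either way; then comes a 12 mm thick rounded nose (to +75 mm) and a 14 mm thick domed button (to -75 mm). It starts lying level in either of the rack's two rests.
- pen_nose (a point): Tip of the pen's nose, on its axis, 75 mm from the middle.
- pen_button (a point): Tip of the pen's domed push button at the rear end, on its axis, 75 mm from the middle.
- reader: Pen reader, fixed: grey base plate 84 mm wide, 14 mm thick (x -150 to +190 mm), with an aluminium V-groove block 33 mm wide. Origin on the table under the groove, x along the groove to the stop, z up. Groove x -120 to +120 mm, bottom at height 24, lips 29.5 mm, 15.8 mm wide. White reading head 80 mm wide, 64 mm tall at x +130 to +186 mm.
- lay (a point): Point on the groove's line, 36.2 mm above the table (where the axis of a pen lying in the groove is), at reader x -45 mm, over the middle of a gap for the fingers that is cut out of the groove block from x -70 to -20 mm (free down to the base plate at height 14 mm). A pen laid with its middle here rests on both parts of the groove, 30 to 75 mm short of the stop.
- stop_zone (a point): Fixed point on the groove's line at reader x +82.5 mm. The end stop, a steel slide across the groove (46 mm wide, 56 mm tall, dark knob on top to 70 mm), has been set so that its face is within 22.5 mm either side of this point. Its setting is not measured: find it by feel. It is held by a friction clamp that slips at about 12 N; shoved 2 mm, its setting is lost.
- rack: Grey pen rack fixed to the table, base 124 x 150 mm, 8 mm thick, with two rests side by side at y -42 and +42 mm; a rest is two V-notched ribs 10 mm thick at x -45 and +45 mm, lips at height 29.5 mm, free between them. Origin on the table under its middle; pens lie along its x axis, noses to +x, the injection pen's axis at height 36.2 mm.
- torch: Pen torch, the thinner pen in the rack's other rest, 132 mm long, 13 mm thick, axis at height 31.9 mm; origin at its middle. Leave alone.
- tablets: Amber tablet jar, 44 mm wide, 70 mm tall, origin under its centre. Leave alone.
- cup: Clear medicine cup, 48 mm wide, 40 mm tall, origin under its centre. Leave alone.
- drops: White dropper bottle, 36 mm wide, 75 mm tall, origin under its centre. Leave alone.
Things that resemble listed ones, but are neither listed nor needed, are in the scene too. What is shaped like the pen but green is not meant.

How it is judged:
On the way, in this order (a step that is already met when the one before it is completed fails the run):
1. the pen lies in the V-groove, nose towards the stop, not yet touching it (y of pen_nose in the frame of reader between -0.003 and 0.003 m and y of pen_button in the frame of reader between -0.003 and 0.003 m and z of pen_nose in the frame of reader between 0.0332 and 0.0392 m and z of pen_button in the frame of reader between 0.0332 and 0.0392 m and x of pen_nose in the frame of reader above 0 m and x of pen_button in the frame of reader below -0.01 m and distance between pen_nose and stop_pad above 0.008 m), for 0.2 s.
2. the pen, lying in the groove, presses with its nose on the stop (y of pen_nose in the frame of reader between -0.003 and 0.003 m and y of pen_button in the frame of reader between -0.003 and 0.003 m and z of pen_nose in the frame of reader between 0.0332 and 0.0392 m and z of pen_button in the frame of reader between 0.0332 and 0.0392 m and x of pen_nose in the frame of reader above 0 m and x of pen_button in the frame of reader below -0.01 m and contact force between pen and stop_pad above 0.8 N), for 0.05 s.
At the end, for the whole second after the job is handed in: The pen lies at rest in the V-groove (both ends within 3 mm of the groove's axis line in y and height), nose towards the stop and touching it (gap under about 1.5 mm), the stop within 2 mm of where it was set (y of pen_nose in the frame of reader between -0.003 and 0.003 m and y of pen_button in the frame of reader between -0.003 and 0.003 m and z of pen_nose in the frame of reader between 0.0332 and 0.0392 m and z of pen_button in the frame of reader between 0.0332 and 0.0392 m and x of pen_nose in the frame of reader above 0 m and x of pen_button in the frame of reader below -0.01 m and distance between pen_nose and stop_pad below 0.004 m and distance of stop_pad from where it was at the start of the episode below 0.002 m and linear speed of pen below 0.01 m/s).
It fails at once if the stop is shoved more than 2 mm out of its setting (distance of stop_pad from where it was at the start of the episode above 0.002 m).
It fails at once if the pen torch is moved more than 15 mm, or the tablet jar, medicine cup or dropper bottle more than 15 mm (distance of any of torch, tablets, cup, drops from where it was at the start of the episode above 0.015 m).
It also fails if it takes over 54 s, if anything falls off the work surface, if the arm or the gripper's body presses on something with over 40 N, if the wrist force passes 120 N, or if a joint passes its speed limit or range.

### The arm

A 6-joint arm with a two-finger parallel gripper is mounted at the origin on the work surface. World frame = base frame: x ahead of the robot, y to its left, z up, the work surface at z = 0. Lengths are in m, angles in rad, forces in N, time in s.
With the tool pointing down it reaches from about 0.25 to 0.725 m from the base axis. Payload 4 kg.
Tool frame: the origin (TCP) lies on the centre line of the jaws, within the pads' length; the fingertips stand ahead of it and the grasp point (between the pads) lies 11 mm behind it (bot.tip_extent is the z of the fingertips in the tool frame, in m); z points along the fingers, y is the direction in which the jaws open and shut (so a half turn about z gives the same grasp; the last joint's range is limited). The gripper opens to 85 mm and grips with 20 to 120 N. Pads are 22 mm wide; open, the fingers measure 114 mm over their backs; the gripper's body (76 mm by 85 mm) begins 54 mm behind the grasp point. The pads swing forward as they close: fully open they stand 13 mm farther back than shut.
Start: joints at [-1.344, 0.241, 0.005, 1.335, 0, 1.571], TCP at [0.112, -0.487, 0.239] pointing down, gripper open.
Joint ranges: [-2.72, 2.72], [-1.05, 1.87], [-1.09, 1.28], [-1.99, 2.15], [-1.42, 1.44], [-3.14, 3.14]. Speed limits (rad/s): [2.79, 2.79, 3.14, 3.14, 3.14, 3.14].

### API

Orientations are given as a unit quaternion [x, y, z, w].
In Python, from workcell import bot gives the robot as it stands.
- The arm moves only by the shell command python3 -m jog 'ROWS'. ROWS is JSON, a list that holds one entry, the list of rows, each a list of 7 numbers: the shift along the world's x, y, z in m, then the turn, a rotation vector about the world's x, y, z in degrees, then the closure in counts, from 0 (fully open) to 255 (shut). In form: [[[tx, ty, tz, ax, ay, az, fingers], ...]]. A call has 1 to 10 rows; each row is the pose to reach, as a shift and turn from the pose commanded when the call began; what a row does not reach only later rows make up. A row lasts 1/12 s, in which the tool goes at most 41.7 mm and 7.16 degrees, less where a joint would pass 70% of its speed; a pose out of reach is approached as far as the arm can. A call with a gripper value outside its range is refused whole. The fingers move at their own pace and stop on an object; the grip force is fixed at half the most. Time passes only in rows, so rows that repeat a pose let the fingers close. It gives the time, the measured TCP pose, the force and the opening at its end, in the units of the state.
- bot.get_obs(): the state, without advancing time (a new reading comes with each control period).
- bot.camera(name): name is "side" or "top" or "wrist"; returns the picture (420x560x3 uint8, blue, green, red); there is no depth.
- bot.camera_model(name): a dict with "K" (3x3 intrinsics, pixels), "k1" (the pictures are not rectified: a ray, as slopes to the right and down, at radius r is drawn at 1 + k1 r^2 times it, then the intrinsics apply), "T" (4x4, takes a point from camera to world coordinates). Camera axes: x right, y down, z forward; pixel columns grow to the right and rows downward; lengths in m; the calibration is good to about 2 mm. A picture is of the moment at which its call begins: read the wrist's pose just before it. camera_model takes no time and is no camera call; for the wrist camera it gives the pose at the moment of the call.
- bot.job_done(): hands the job in, once; it reports no verdict.
The state is a dict: "clock": time; "joint_pos": joint angles; "joint_vel": joint speeds; "tau": joint torques, N m; "eef_pos": TCP position; "tool_rot": TCP orientation; "ft_force": force on the tool from outside, world axes, zero at the start; "ft_torque": the same for the moment, N m; "grip_width": finger opening in m.
Only numpy, scipy, OpenCV 4.12 (cv2) and the standard library are available. Lean on these libraries where they do the work, as an engineer would, in place of code of your own. Each camera call takes 0.05 s, during which the arm holds its last target. There are 200 camera calls.

## Working session

There is one attempt and no reset: what is moved stays moved. The work goes in short steps, Python scripts to look and compute and a shell command to move; the robot and the scene stay as the last step left them, time stands still between calls to the robot, and variables do not carry over. Pictures are saved under pics/ and viewed, about 8 in all and at most 12, crops included, and the job is handed in when it is done.

```bash
mkdir -p pics; ls; cat > h.py <<'E'
import numpy as np, cv2
from workcell import bot
def ray(cm,u,v):
    K=np.array(cm["K"]);T=np.array(cm["T"])
    d=np.array([(u-K[0,2])/K[0,0],(v-K[1,2])/K[1,1]]);p=d.copy()
    for _ in range(30): p=d/(1+cm["k1"]*(p@p))
    return T[:3,3],T[:3,:3]@np.array([p[0],p[1],1])
def onz(cm,u,v,z):
    o,d=ray(cm,u,v); return o+d*(z-o[2])/d[2]
def proj(cm,P):
    T=np.array(cm["T"]);q=T[:3,:3].T@(np.array(P)-T[:3,3]);p=q[:2]/q[2];p=p*(1+cm["k1"]*(p@p));K=np.array(cm["K"])
    return p*[K[0,0],K[1,1]]+K[:2,2]
E
python3 - <<'E'
from h import *
o=bot.get_obs();print(o, bot.tip_extent)
for n in("top","side"):
    im=bot.camera(n);cv2.imwrite(f"pics/{n}0.png",cv2.resize(im,(800,600)));cv2.imwrite(f"pics/{n}0raw.png",im);cm=bot.camera_model(n);print(n,cm)
E
```

```text
pics
{'clock': 0.0, 'joint_pos': array([-1.34402044e+00,  2.41426972e-01,  3.71222683e-03,  1.33523606e+00,
        8.97999193e-06,  1.57077813e+00]), 'joint_vel': array([ 0.00119869, -0.00105197, -0.00071656,  0.00050421, -0.00148265,
       -0.0009403 ]), 'tau': array([ 4.20436045e-04, -3.72315967e+01,  2.52408439e+01,  1.68766739e-02,
       -5.90949455e-06, -3.73584385e-06]), 'eef_pos': array([ 0.1122782 , -0.48657803,  0.23840141]), 'tool_rot': array([ 9.93576866e-01,  1.13154102e-01, -1.17413704e-04, -1.07083283e-03]), 'ft_force': array([ 0.81067863, -0.09284667,  0.54854059]), 'ft_torque': array([-0.02591328,  0.04265104,  0.01895065]), 'grip_width': 0.08576626720246543} 0.008
top {'K': array([[383.26680136,   0.        , 280.67872427],
       [  0.        , 383.26680136, 215.10854744],
       [  0.        ,   0.        ,   1.        ]]), 'k1': -0.025859834684286563, 'T': array([[ 0.01820924, -0.99762409,  0.06644244,  0.46343535],
       [-0.99975887, -0.01898333, -0.01103769, -0.09786323],
       [ 0.01227277, -0.06622543, -0.99772921,  0.99049839],
       [ 0.        ,  0.        ,  0.        ,  1.        ]])}
side {'K': array([[509.28683666,   0.        , 279.5236486 ],
       [  0.        , 509.28683666, 205.34658759],
       [  0.        ,   0.        ,   1.        ]]), 'k1': -0.03227114664627742, 'T': array([[ 0.91305485, -0.19993154,  0.35546901,  0.15140174],
       [-0.40780962, -0.43751272,  0.80141995, -0.97536228],
       [-0.00470692, -0.87670406, -0.48100711,  0.60282843],
       [ 0.        ,  0.        ,  0.        ,  1.        ]])}
```

View pics/top0.png

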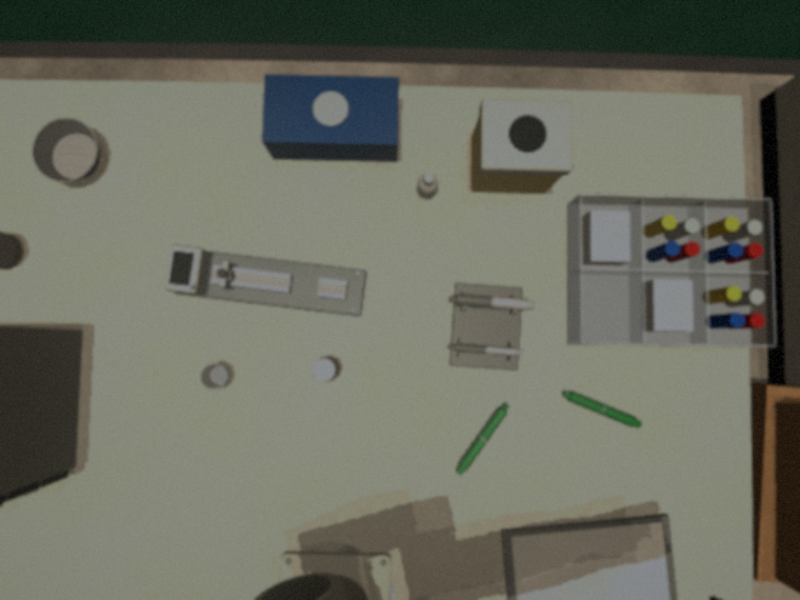

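View pics/side0.png

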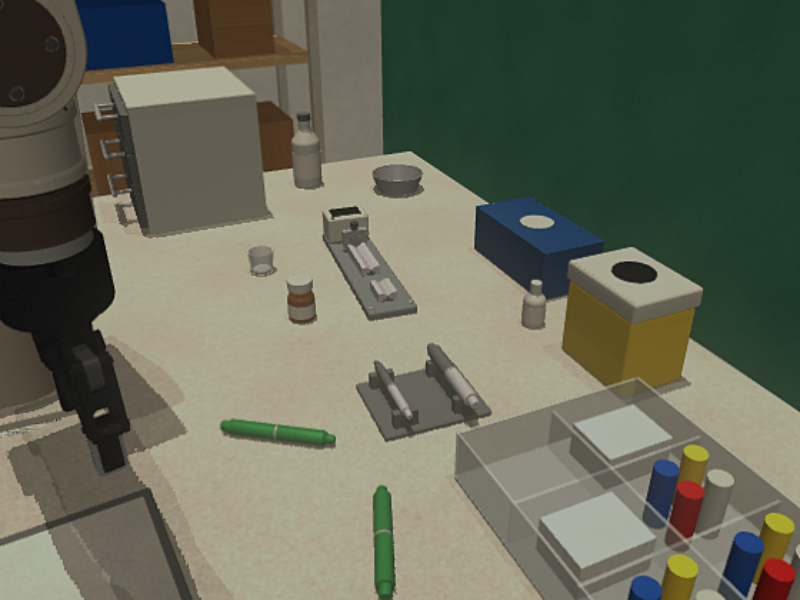

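The top view (800 px scale) shows these candidates:
- Upper rack pen, ~(490,302): thicker.
- Lower rack pen, ~(487,350): thinner, so this is the torch.
- Green pens, (482,438) and (600,408): not meant.

I choose the upper one and check it in a close crop. The reader's head and stop are at the left (+y), with the stop's knob at ~(224,272).

```bash
python3 - <<'E'
from h import *
t=cv2.imread("pics/top0raw.png");s=cv2.imread("pics/side0raw.png")
f=lambda im,x0,y0,w,h,k:cv2.convertScaleAbs(cv2.resize(im[y0:y0+h,x0:x0+w],None,fx=k,fy=k,interpolation=cv2.INTER_CUBIC),alpha=1.5)
a=f(t,305,190,80,75,5) # 400x375
b=f(s,245,230,100,80,4) # 400x320
c=f(t,110,165,160,60,5) #800x300
out=np.zeros((600,800,3),np.uint8);out[:300]=c;out[300:600,:320]=cv2.resize(a,(320,300));out[300:600,400:775]=cv2.resize(b,(375,300))
cv2.imwrite("pics/crop.png",out)
E
```

```text
(no output)
```

View pics/crop.png

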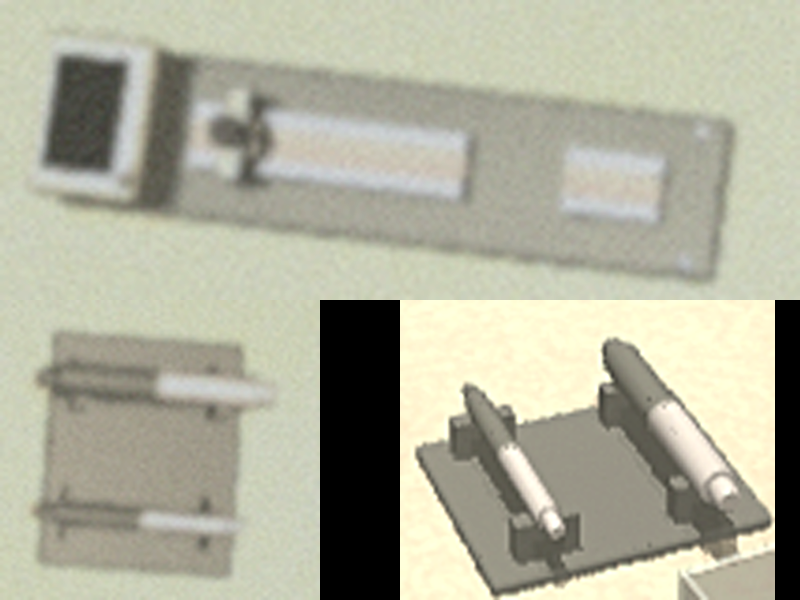

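```bash
python3 - <<'E'
from h import *
cm=bot.camera_model("top")
C=lambda p,z:onz(cm,110+p[0]/5,165+p[1]/5,z)[:2]
A=lambda p,z:onz(cm,305+p[0]/4,190+(p[1]-300)/4,z)[:2]
# reader fit: points local->world
L=[];W=[]
for p,l,z in [((733,122),(-150,-42),.014),((713,278),(-150,42),.014),((658.5,189),(-120,0),.0295),((562,182),(-70,0),.0295),((466,165),(-20,0),.0295),
  ((158,48),(130,-40),.064),((138,198),(130,40),.064),((35,190),(186,40),.064),((58,38),(186,-40),.064)]:
    L.append(l);W.append(C(p,z))
def fit(L,W):
    L=np.array(L)/1000.;W=np.array(W);a=L-L.mean(0);b=W-W.mean(0)
    th=np.arctan2((a[:,0]*b[:,1]-a[:,1]*b[:,0]).sum(),(a*b).sum())
    R=np.array([[np.cos(th),-np.sin(th)],[np.sin(th),np.cos(th)]]);t=W.mean(0)-R@L.mean(0)
    print("res mm",(1000*(W-L@R.T-t)).round(1).tolist());return R,t,np.degrees(th)
# sign check: local y
R,t,th=fit(L,W)
print("reader",t,th,"lay",t+R@[-.045,0],"stopzone",t+R@[.0825,0])
print("knob~",R.T@(C((228,130),.07)-t))
L=[(62,-75),(62,75),(-62,75),(-62,-75)]
W=[A(p,.008) for p in((52,330),(40,567),(232,577),(243,345))]
# local x toward image left
L=[(62,-75),(62,75),(-62,75),(-62,-75)]
R2,t2,th2=fit(L,W);print("rack",t2,th2,[t2+R2@[0,s*.042] for s in(-1,1)])
n=A((38,378),.036);b=A((273,390),.036);print("pen",n,b,(n+b)/2,np.degrees(np.arctan2(*(n-b)[::-1])),np.linalg.norm(n-b), "band",A((156,385),.046))
E
```

```text
res mm [[-1.5, 1.5], [1.9, 1.7], [0.7, 3.4], [-1.5, 2.3], [1.3, 1.1], [-2.3, 1.1], [3.8, -0.1], [1.3, -5.5], [-3.7, -5.5]]
reader [0.56752097 0.10613372] 84.44276766597054 lay [0.56316317 0.06134523] stopzone [0.57551027 0.18824597]
knob~ [ 0.08938502 -0.0011457 ]
res mm [[1.4, 0.1], [-1.0, -0.5], [0.1, 0.2], [-0.5, 0.2]]
rack [ 0.49718501 -0.26304447] 87.51776484716409 [array([ 0.5391456 , -0.26486348]), array([ 0.45522442, -0.26122547])]
pen [ 0.54266855 -0.19277037] [ 0.5379739  -0.34049206] [ 0.54032123 -0.26663121] 88.17973118747298 0.1477962644136399 band [ 0.53890135 -0.26505621]
```

The upper rack pen is the thick one, with its dark cap and narrow nose towards +y and its aluminium rear towards −y. The reader's stop is also at its +y end, so only a small turn is needed. I now move above the pen.

```bash
python3 -m jog '[[[0.427,0.222,0,0,0,70,0],[0.427,0.222,0,0,0,70,0],[0.427,0.222,0,0,0,70,0],[0.427,0.222,0,0,0,70,0],[0.427,0.222,0,0,0,70,0],[0.427,0.222,0,0,0,70,0],[0.427,0.222,0,0,0,70,0],[0.427,0.222,0,0,0,70,0],[0.427,0.222,0,0,0,70,0],[0.427,0.222,0,0,0,70,0]]]'
python3 -m jog '[[[0,0,-0.02,0,0,4.7,0],[0,0,-0.04,0,0,4.7,0],[0,0,-0.04,0,0,4.7,0]]]'
python3 - <<'E'
from h import *
o=bot.get_obs();print(o["eef_pos"],o["tool_rot"],o["joint_pos"])
cm=bot.camera_model("wrist");im=bot.camera("wrist");print(cm)
g=im.copy()
for p in((.539,-.265,.0362),(.5421,-.190,.0362),(.536,-.340,.0362)):
    u=proj(cm,p);print(u);cv2.circle(g,tuple(int(x) for x in u),4,(0,0,255),1)
cv2.imwrite("pics/w1.png",g);cv2.imwrite("pics/w1raw.png",im);np.save("w1T.npy",cm["T"])
E
```

```text
clock: 0.93
eef_pos: [0.4835, -0.2935, 0.2389]
tool_rot: [0.747, 0.665, -0.0, -0.0]
ft_force: [0.3, -1.0, -0.1]
grip_width: 0.0857
clock: 1.18
eef_pos: [0.4806, -0.2926, 0.1945]
tool_rot: [0.72, 0.693, -0.001, -0.004]
ft_force: [-1.0, 0.8, -0.6]
grip_width: 0.0852
[ 0.48057031 -0.2926211   0.19446184] [ 0.72045757  0.69348445 -0.00116529 -0.00434073] [-5.46918457e-01  3.93351813e-01  1.01430225e-01  1.28786351e+00
 -4.23947932e-05  1.06202651e+00]
{'K': array([[327.85796185,   0.        , 279.53138959],
       [  0.        , 327.85796185, 205.86930801],
       [  0.        ,   0.        ,   1.        ]]), 'k1': -0.024631950528200983, 'T': array([[ 0.99927366, -0.03303716, -0.01899183,  0.48398545],
       [-0.0372136 , -0.95330197, -0.29971736, -0.21447776],
       [-0.00820313,  0.30020642, -0.95383899,  0.32796325],
       [ 0.        ,  0.        ,  0.        ,  1.        ]])}
[345.86610194 159.69238366]
[351.48850902  69.52569143]
[340.92934089 237.4338527 ]
```

View pics/w1.png

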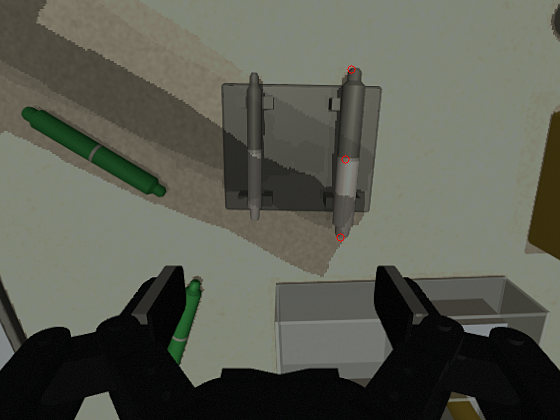

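The wrist view shows the pen from nose (356,70) to button (341,237), with the band at (347,160). That is within a few pixels of the prediction. I'll compute the refined pose.

```bash
python3 - <<'E'
from h import *
cm=bot.camera_model("wrist");cm["T"]=np.load("w1T.npy")
n=onz(cm,356,70,.0362);b=onz(cm,341,237,.0362);m=onz(cm,347,160,.0455)
print(n,b,(n+b)/2,m,np.degrees(np.arctan2(*(n-b)[:2][::-1])),np.linalg.norm(n-b))
q=bot.get_obs();print(q["eef_pos"])
from scipy.spatial.transform import Rotation as R
print(R.from_quat(q["tool_rot"]).as_matrix())
E
```

```text
[ 0.54584432 -0.19049301  0.0362    ] [ 0.53605897 -0.33955074  0.0362    ] [ 0.54095165 -0.26502187  0.0362    ] [ 0.5382328  -0.26369109  0.0455    ] 86.2440346188688 0.1493785724197789
[ 0.48069322 -0.29347108  0.19651744]
[[ 0.03948193  0.99920357 -0.00578016]
 [ 0.999215   -0.03946225  0.00347929]
 [ 0.00324842 -0.00591299 -0.99997724]]
```

```bash
python3 -m jog '[[[0.03,0.015,-0.02,0,0,0,0],[0.059,0.0285,-0.05,0,0,0,40],[0.059,0.0285,-0.09,0,0,0,60],[0.059,0.0285,-0.09,0,0,0,60],[0.059,0.0285,-0.09,0,0,0,60]]]'
python3 - <<'E'
from h import *
o=bot.get_obs();print(o["eef_pos"],o["grip_width"])
cm=bot.camera_model("wrist");im=bot.camera("wrist")
for p in((.5395,-.2645,.0362),(.5431,-.190,.0362),(.536,-.339,.0362)):
    u=proj(cm,p);cv2.circle(im,tuple(int(x) for x in u),4,(0,0,255),1)
cv2.imwrite("pics/w2.png",im)
E
```

```text
clock: 1.65
eef_pos: [0.5392, -0.266, 0.1079]
tool_rot: [0.721, 0.693, -0.001, -0.003]
ft_force: [0.4, 0.1, 1.2]
grip_width: 0.0656
[ 0.53916496 -0.26595865  0.10790024] 0.06563050181502003
```

View pics/w2.png

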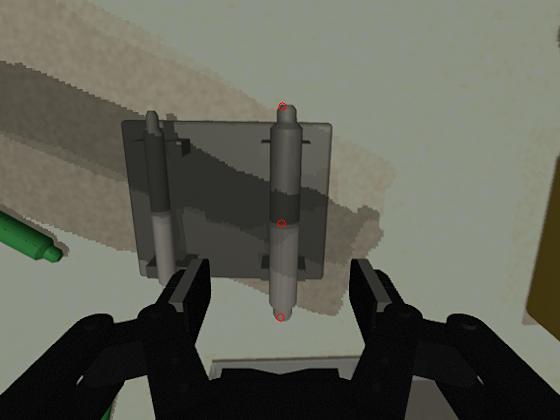

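The wrist view shows the pen centred between the open jaws, with its axis at u≈285 against a predicted 281 (about +1.5 mm in x). The ribs are clear of the fingers. I descend and grip.

```bash
python3 -m jog '[[[0.0015,0.001,-0.03,0,0,0,60],[0.0015,0.001,-0.06,0,0,0,60],[0.0015,0.001,-0.077,0,0,0,60],[0.0015,0.001,-0.077,0,0,0,60],[0.0015,0.001,-0.077,0,0,0,255],[0.0015,0.001,-0.077,0,0,0,255],[0.0015,0.001,-0.077,0,0,0,255],[0.0015,0.001,-0.077,0,0,0,255],[0.0015,0.001,-0.077,0,0,0,255],[0.0015,0.001,-0.077,0,0,0,255]]]'
python3 -m jog '[[[0,0,0,0,0,0,255],[0,0,0,0,0,0,255],[0,0,0,0,0,0,255],[0,0,0.015,0,0,0,255],[0,0,0.04,0,0,0,255],[0,0,0.08,0,0,0,255],[0,0,0.08,0,0,0,255]]]'
```

```text
clock: 2.53
eef_pos: [0.5416, -0.2666, 0.0352]
tool_rot: [0.722, 0.692, -0.001, 0.001]
ft_force: [-7.7, -0.3, 9.4]
grip_width: 0.0178
clock: 3.12
eef_pos: [0.5474, -0.2679, 0.1218]
tool_rot: [0.721, 0.693, 0.003, 0.007]
ft_force: [2.5, -0.5, 0.8]
grip_width: 0.0174
```

```bash
python3 -m jog '[[[0,0,0,0,0,0,255],[0,0,0,0,0,0,255]]]'; python3 - <<'E'
from h import *
o=bot.get_obs();print(o["eef_pos"],o["tool_rot"],o["joint_pos"])
w=bot.camera("wrist");s=bot.camera("side");cm=bot.camera_model("side");u=proj(cm,o["eef_pos"]);print(u)
x,y=[int(a) for a in u];c=s[y-60:y+60,x-80:x+80]
out=np.zeros((420,800,3),np.uint8);out[:,:400]=w[:,80:480];out[:300,400:]=cv2.resize(c,(400,300))
cv2.imwrite("pics/w3.png",out)
E
```

```text
clock: 3.28
eef_pos: [0.5431, -0.2657, 0.1136]
tool_rot: [0.721, 0.693, 0.0, 0.001]
ft_force: [-0.4, 0.7, -1.0]
grip_width: 0.0177
[ 0.5430869  -0.26572346  0.11364029] [7.21192538e-01 6.92733652e-01 4.05493178e-04 1.11630608e-03] [-4.55035317e-01  5.20907771e-01  8.49355810e-02  1.13244880e+00
 -4.89778949e-06  1.15601069e+00]
[317.59824769 226.98541684]
```

View pics/w3.png

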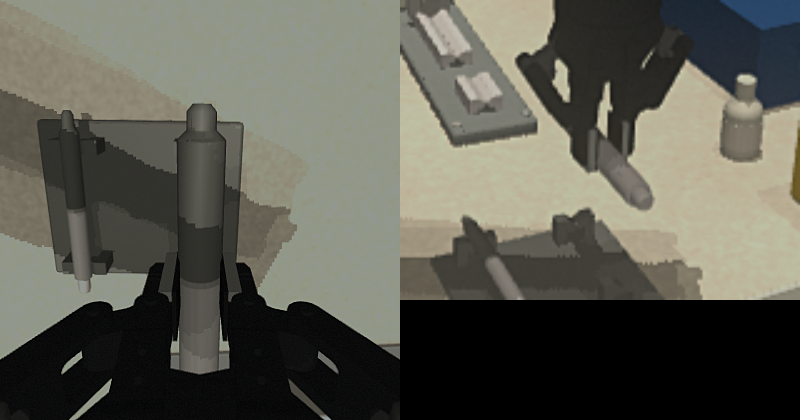

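The wrist view shows the pen held, nose up at full-image (282,104) and aligned with the jaws. The band is at about (282,283). I check the pen's tilt and grip offset numerically, then compute the move to the reader.

```bash
python3 - <<'E'
from h import *
cm=bot.camera_model("wrist");o=bot.get_obs();e=o["eef_pos"];print(e)
for dz in(-.005,0,.005):
    n=onz(cm,282,104,e[2]+.001+dz);print(dz,n, n-e)
# barrel silhouette width -> range: shoulder at v~137 and v~280
for v,uL,uR in((140,257,305),(280,258,302)):
    a=ray(cm,uL,v)[1];b=ray(cm,uR,v)[1];a/=np.linalg.norm(a);b/=np.linalg.norm(b)
    h=np.arccos(a@b)/2;c=(a+b);c/=np.linalg.norm(c);print(v,cm["T"][:3,3]+c*.010/np.sin(h))
for d in(-.075,-.06,0,.06,.075): print(d,proj(cm,[e[0],e[1]+d,e[2]+.001]))
E
```

```text
[ 0.54187481 -0.26512903  0.11158198]
-0.005 [ 0.54530347 -0.18738378  0.10758198] [ 0.00342866  0.07774526 -0.004     ]
0 [ 0.54527841 -0.18734987  0.11258198] [0.0034036  0.07777917 0.001     ]
0.005 [ 0.54525334 -0.18731596  0.11758198] [0.00337854 0.07781308 0.006     ]
140 [ 0.54435568 -0.20177767  0.10608613]
280 [ 0.54152828 -0.263851    0.11294304]
-0.075 [286.22713    405.82036518]
-0.06 [285.28003609 383.98675108]
0 [280.86363853 282.0343592 ]
0.06 [275.17883559 150.47558923]
0.075 [273.51109432 111.81147684]
```

```bash
python3 -m jog '[[[0.002,0.03,0.03,0,0,0,255],[0.004,0.065,0.03,0,0,0,255],[0.007,0.10,0.03,0,0,-1,255],[0.009,0.135,0.03,0,0,-1,255],[0.011,0.17,0.03,0,0,-2,255],[0.014,0.205,0.03,0,0,-2,255],[0.016,0.24,0.03,0,0,-3,255],[0.018,0.275,0.03,0,0,-3,255],[0.02,0.31,0.03,0,0,-3,255],[0.021,0.327,0.03,0,0,-3,255]]]'
python3 -m jog '[[[0,0,0,0,0,0,255],[0,0,0,0,0,0,255],[0,0,0,0,0,0,255]]]'
python3 - <<'E'
from h import *
o=bot.get_obs();print(o["eef_pos"],o["tool_rot"])
cm=bot.camera_model("wrist");im=bot.camera("wrist");np.save("w4T.npy",cm["T"]);cv2.imwrite("pics/w4raw.png",im)
t=np.array([.5675,.1061]);th=np.radians(84.44);R=np.array([[np.cos(th),-np.sin(th)],[np.sin(th),np.cos(th)]])
g=im.copy()
for l,z in[((-.15,.042),.014),((-.15,-.042),.014),((-.12,.0165),.0295),((-.12,-.0165),.0295),((-.07,.0165),.0295),((-.07,-.0165),.0295),((-.02,.0165),.0295),((-.02,-.0165),.0295),((.13,.04),.064),((.13,-.04),.064)]:
    u=proj(cm,[*(t+R@l),z]);print(l,u.round());cv2.circle(g,tuple(int(x) for x in u),3,(0,0,255),1)
cv2.imwrite("pics/w4.png",cv2.resize(g,(784,588),interpolation=cv2.INTER_CUBIC))
E
```

```text
clock: 4.22
eef_pos: [0.5625, 0.0654, 0.1408]
tool_rot: [0.738, 0.675, -0.001, -0.001]
ft_force: [0.6, 0.0, -1.1]
grip_width: 0.0178
clock: 4.47
eef_pos: [0.5629, 0.061, 0.1413]
tool_rot: [0.739, 0.674, -0.001, -0.0]
ft_force: [-0.5, -0.0, 0.1]
grip_width: 0.0179
[0.5629097  0.06097585 0.14127142] [ 7.39122004e-01  6.73570586e-01 -1.05862053e-03 -4.55601458e-04]
(-0.15, 0.042) [235. 308.]
(-0.15, -0.042) [325. 309.]
(-0.12, 0.0165) [261. 289.]
(-0.12, -0.0165) [300. 290.]
(-0.07, 0.0165) [260. 235.]
(-0.07, -0.0165) [301. 236.]
(-0.02, 0.0165) [260. 175.]
(-0.02, -0.0165) [303. 175.]
(0.13, 0.04) [208. -87.]
(0.13, -0.04) [358. -87.]
```

View pics/w4.png

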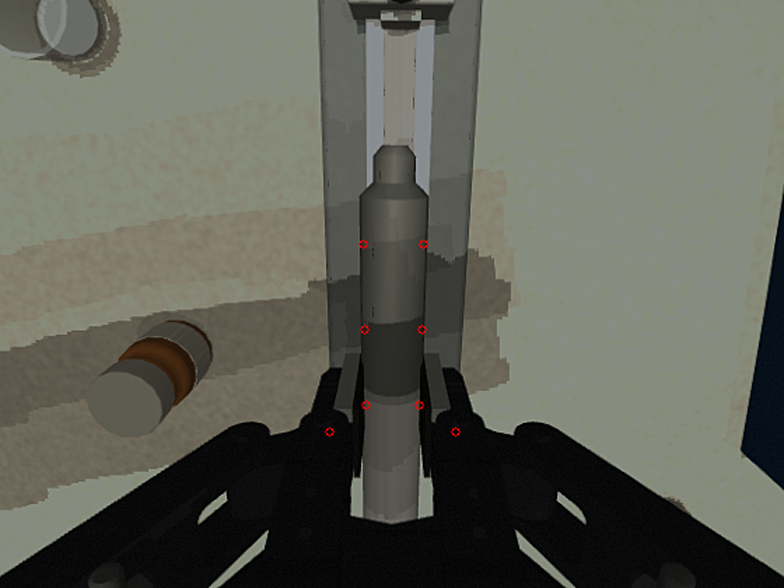

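The wrist view (784×588 scale) shows the held pen's nose at (395,147) and barrel axis at u≈394. The groove block's centre is at u≈400, with edges 367/434 at row 50. The stop is at (401,15–28). I turn these into offsets.

```bash
python3 - <<'E'
from h import *
cm=bot.camera_model("wrist");cm["T"]=np.load("w4T.npy");P=lambda u,v,z:onz(cm,u/1.4,v/1.4,z)
g=[P(400.5,50,.0295),P(399,130,.0295)];p=[P(399.5,5,.014),P(398.5,125,.014),P(397,300,.014)]
print(g,p,np.degrees(np.arctan2(*(p[0]-p[2])[:2][::-1])),np.degrees(np.arctan2(*(g[0]-g[1])[:2][::-1])))
n=P(395,147,.1425);m=P(393.5,395,.1425);print("pen",n,m,np.degrees(np.arctan2(*(n-m)[:2][::-1])))
print("stopbase",P(401,28,.0295))
th=np.radians(84.44);t=np.array([.5675,.1061]);R=np.array([[np.cos(th),-np.sin(th)],[np.sin(th),np.cos(th)]])
for q in g+p+[n,m,P(401,28,.0295)]: print(((q[:2]-t)@R*1000).round(1))
E
```

```text
[array([0.57751248, 0.18138762, 0.0295    ]), array([0.57358853, 0.14478548, 0.0295    ])] [array([0.57927689, 0.20460135, 0.014     ]), array([0.57378216, 0.14768071, 0.014     ]), array([0.56423378, 0.0488028 , 0.014     ])] 84.48490757756889 83.88094503527081
pen [0.57036398 0.13804649 0.1425    ] [0.56296333 0.06098531 0.1425    ] 84.51436411432621
stopbase [0.57857606 0.19091091 0.0295    ]
[75.9 -2.7]
[39.1 -2.3]
[99.2 -2.2]
[42.  -2.2]
[-57.3  -2.3]
[32.1  0.2]
[-45.3   0.1]
[85.5 -2.8]
```

```bash
python3 -m jog '[[[0.0024,0.001,-0.03,0,0,0,255],[0.0024,0.001,-0.06,0,0,0,255],[0.0024,0.001,-0.081,0,0,0,255],[0.0024,0.001,-0.081,0,0,0,255],[0.0024,0.001,-0.081,0,0,0,255],[0.0024,0.001,-0.081,0,0,0,255]]]'
python3 - <<'E'
from h import *
cm=bot.camera_model("wrist");np.save("w5T.npy",cm["T"]);im=bot.camera("wrist");o=bot.get_obs();print(o["eef_pos"])
s=bot.camera("side");u=proj(bot.camera_model("side"),o["eef_pos"]);x,y=[int(a) for a in u]
a=cv2.resize(im[0:300,130:430],(600,600),interpolation=cv2.INTER_CUBIC)
out=np.zeros((600,800,3),np.uint8);out[:,:600]=a;out[:400,600:]=cv2.resize(s[y-60:y+60,x-35:x+25],(200,400),interpolation=cv2.INTER_CUBIC)
cv2.imwrite("pics/w5.png",cv2.convertScaleAbs(out,alpha=1.4))
E
```

```text
clock: 5.02
eef_pos: [0.5669, 0.0617, 0.0625]
tool_rot: [0.74, 0.673, 0.001, 0.001]
ft_force: [0.6, -0.4, -0.2]
grip_width: 0.0176
[0.5675413  0.06194322 0.06310916]
```

View pics/w5.png

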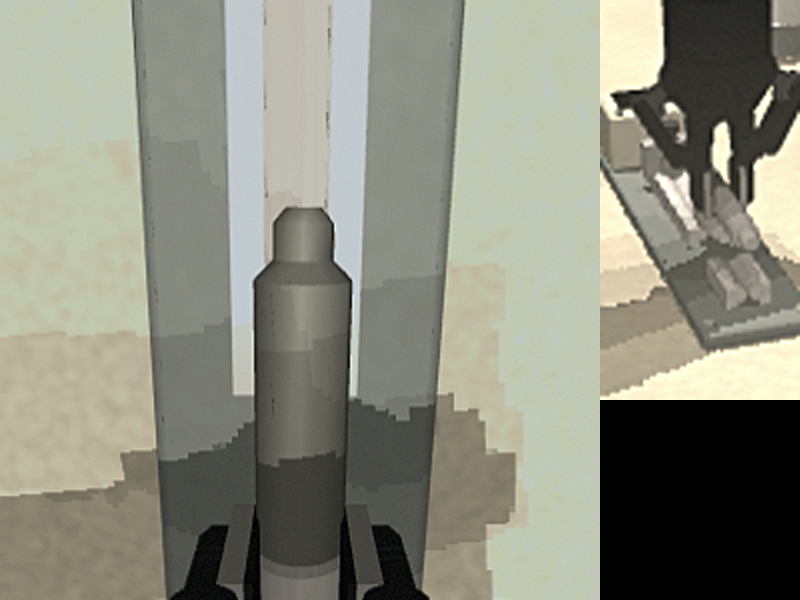

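```bash
python3 - <<'E'
from h import *
cm=bot.camera_model("wrist");cm["T"]=np.load("w5T.npy");P=lambda u,v,z:onz(cm,130+u/2,v/2,z)
th=np.radians(84.44);t=np.array([.5675,.1061]);R=np.array([[np.cos(th),-np.sin(th)],[np.sin(th),np.cos(th)]])
for nme,q in dict(g1=P(297.5,100,.0295),g2=P(297,300,.0295),gapedge=P(296.5,395,.0295),p1=P(299,2,.014),p2=P(298.5,300,.014),nose=P(303,207,.064),bar=P(302.5,300,.064),band=P(302,570,.070)).items(): print(nme,q,((q[:2]-t)@R*1000).round(1))
o=bot.get_obs();print(o["eef_pos"],((o["eef_pos"][:2]-t)@R*1000))
E
```

```text
g1 [0.57547084 0.16296692 0.0295    ] [57.4 -2.4]
g2 [0.57100036 0.11683967 0.0295    ] [11.  -2.4]
gapedge [0.56852088 0.09198454 0.0295    ] [-14.   -2.4]
p1 [0.57809429 0.18707658 0.014     ] [81.6 -2.7]
p2 [0.57118154 0.11462763 0.014     ] [ 8.8 -2.8]
nose [0.57433758 0.13931496 0.064     ] [33.7 -3.6]
bar [0.57261026 0.12157469 0.064     ] [15.9 -3.6]
band [0.56717439 0.06400599 0.07      ] [-41.9  -3.8]
[0.56767928 0.0621491  0.06333845] [-43.72675549  -4.43675063]
```

```bash
python3 -m jog '[[[-0.0007,0.0045,-0.01,0,0,0,255],[-0.0007,0.0045,-0.01,0,0,0,255],[-0.0007,0.0045,-0.01,0,0,0,255],[-0.0007,0.0045,-0.01,0,0,0,255],[-0.0007,0.0045,-0.01,0,0,0,255]]]'
python3 - <<'E'
from h import *
th=np.radians(84.44);t=np.array([.5675,.1061]);R=np.array([[np.cos(th),-np.sin(th)],[np.sin(th),np.cos(th)]])
for i in range(3):
    cm=bot.camera_model("wrist");im=bot.camera("wrist");o=bot.get_obs();print(o["eef_pos"],((o["eef_pos"][:2]-t)@R*1000).round(1),o["ft_force"].round(1))
np.save("w6T.npy",cm["T"]);cv2.imwrite("pics/w6.png",cv2.convertScaleAbs(cv2.resize(im[0:300,130:430],(600,600),interpolation=cv2.INTER_CUBIC),alpha=1.4))
E
```

```text
clock: 5.53
eef_pos: [0.5654, 0.0672, 0.0515]
tool_rot: [0.739, 0.674, 0.0, 0.0]
ft_force: [0.1, 0.8, -0.3]
grip_width: 0.018
[0.56546803 0.06712371 0.0515055 ] [-39.   -1.8] [-0.1  0.4 -1.3]
[0.5654572  0.06707381 0.05149297] [-39.   -1.7] [-0.7  0.6 -1.4]
[0.56546052 0.06705564 0.05147537] [-39.1  -1.8] [-0.7  0.1  0.1]
```

View pics/w6.png

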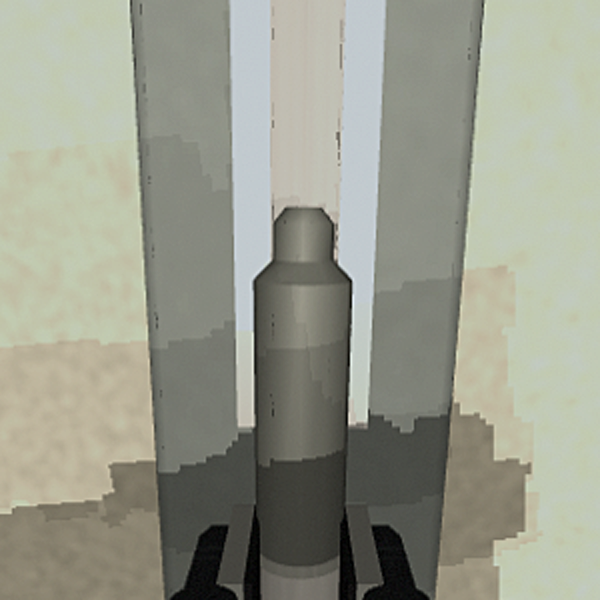

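The settled view shows the pen axis at u≈303 and the groove centre at u≈307.5 (row 100) and 304 (row 427, the gap edge). The remaining offset is about 1 mm.

```bash
python3 - <<'E'
from h import *
cm=bot.camera_model("wrist");cm["T"]=np.load("w6T.npy");P=lambda u,v,z:onz(cm,130+u/2,v/2,z)
th=np.radians(84.44);t=np.array([.5675,.1061]);R=np.array([[np.cos(th),-np.sin(th)],[np.sin(th),np.cos(th)]])
for nme,q in dict(g1=P(307.5,100,.0295),g2=P(305,300,.0295),gapedge=P(303.7,427,.0295),p1=P(308,2,.014),p2=P(304.5,300,.014),nose=P(303,207,.0525),bar=P(302.5,300,.0525),band=P(302,570,.06)).items(): print(nme,((q[:2]-t)@R*1000).round(1))
E
```

```text
g1 [61.1 -2.4]
g2 [17.8 -2.2]
gapedge [-13.8  -2.1]
p1 [84.  -2.5]
p2 [15.6 -2.2]
nose [39.  -1.4]
bar [21.1 -1.5]
band [-36.1  -1.7]
```

```bash
python3 -m jog '[[[0.0008,0,-0.005,0,0,0,255],[0.0008,0,-0.010,0,0,0,255],[0.0008,0,-0.013,0,0,0,255],[0.0008,0,-0.013,0,0,0,255],[0.0008,0,-0.013,0,0,0,255]]]'
python3 -m jog '[[[0,0,-0.001,0,0,0,255],[0,0,-0.002,0,0,0,255],[0,0,-0.002,0,0,0,255],[0,0,-0.002,0,0,0,255]]]'
```

```text
clock: 6.1
eef_pos: [0.5656, 0.0669, 0.0377]
tool_rot: [0.739, 0.674, -0.001, -0.0]
ft_force: [-0.4, -0.7, -0.5]
grip_width: 0.0178
clock: 6.43
eef_pos: [0.5661, 0.067, 0.0364]
tool_rot: [0.739, 0.674, 0.0, 0.0]
ft_force: [-1.1, 0.5, -0.6]
grip_width: 0.0183
```

```bash
python3 -m jog '[[[0,0,-0.001,0,0,0,255],[0,0,-0.001,0,0,0,255],[0,0,-0.001,0,0,0,255]]]'
python3 -m jog '[[[0,0,-0.001,0,0,0,255],[0,0,-0.001,0,0,0,255],[0,0,-0.001,0,0,0,255]]]'
```

```text
clock: 6.68
eef_pos: [0.5663, 0.067, 0.0355]
tool_rot: [0.739, 0.674, 0.0, 0.0]
ft_force: [0.3, 0.4, 0.7]
grip_width: 0.0176
clock: 6.93
eef_pos: [0.5663, 0.067, 0.0354]
tool_rot: [0.739, 0.674, 0.0, 0.0]
ft_force: [-2.7, -0.3, 6.0]
grip_width: 0.0178
```

Contact: 6 N upward at TCP z 0.0354, the same height as in the rack. I release and look.

```bash
python3 -m jog '[[[0,0,0.0005,0,0,0,110],[0,0,0.0005,0,0,0,110],[0,0,0.0005,0,0,0,110],[0,0,0.0005,0,0,0,110],[0,0,0.0005,0,0,0,110],[0,0,0.0005,0,0,0,110]]]'
python3 -m jog '[[[0,0,0.03,0,0,0,110],[0,0,0.06,0,0,0,110],[0,0,0.08,0,0,0,110],[0,0,0.08,0,0,0,110],[0,0,0.08,0,0,0,110],[0,0,0.08,0,0,0,110]]]'
python3 - <<'E'
from h import *
cm=bot.camera_model("wrist");np.save("w7T.npy",cm["T"]);im=bot.camera("wrist");o=bot.get_obs();print(o["eef_pos"])
cv2.imwrite("pics/w7.png",cv2.convertScaleAbs(cv2.resize(im[0:350,130:430],(600,700),interpolation=cv2.INTER_CUBIC)[:600],alpha=1.4))
E
```

```text
clock: 7.43
eef_pos: [0.566, 0.067, 0.0346]
tool_rot: [0.739, 0.674, -0.0, -0.0]
ft_force: [0.1, 0.4, -0.5]
grip_width: 0.0485
clock: 7.93
eef_pos: [0.5655, 0.0669, 0.1141]
tool_rot: [0.739, 0.674, -0.0, -0.0]
ft_force: [-0.7, -0.5, -0.2]
grip_width: 0.0483
[0.56506534 0.06686257 0.11345526]
```

View pics/w7.png

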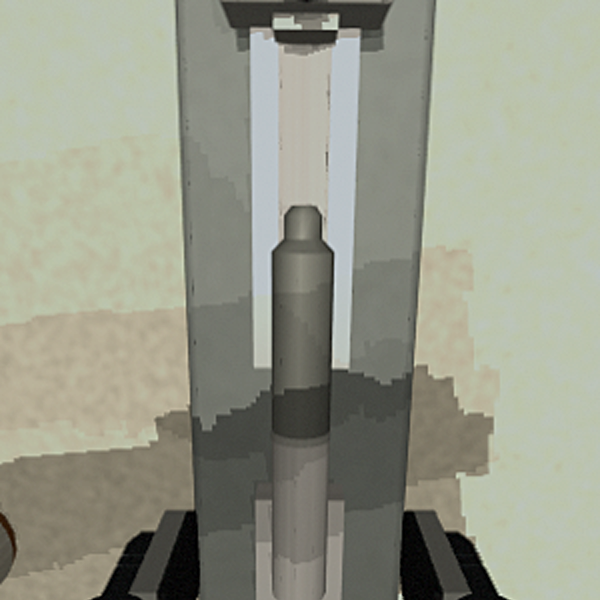

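The pen lies in the groove, centred, with its nose at (303,205). The stop's pad face is at (306,~43) and the gap for the fingers at rows 370–500. I compute the distance to the stop and the button's place.

```bash
python3 - <<'E'
from h import *
cm=bot.camera_model("wrist");cm["T"]=np.load("w7T.npy");P=lambda u,v,z:onz(cm,130+u/2,v/2,z)
th=np.radians(84.44);t=np.array([.5675,.1061]);R=np.array([[np.cos(th),-np.sin(th)],[np.sin(th),np.cos(th)]])
for nme,q in dict(nose=P(303,205,.0362),bar=P(302.5,300,.0362),band=P(301,438,.046),padlo=P(306,43,.03),padmid=P(306,43,.036),padhi=P(306,43,.042),padtop=P(306,30,.046),gap1=P(302,370,.0295),gap2=P(300,500,.0295)).items(): print(nme,q.round(4),((q[:2]-t)@R*1000).round(1))
print("pre-push TCP (button -30mm) :",t+R@[-.0365-.075-.035,-.0023], "button",t+R@[-.0365-.075,-.0023],R)
E
```

```text
nose [0.5731 0.1447 0.0362] [38.9 -1.9]
bar [0.5704 0.1156 0.0362] [ 9.8 -1.9]
band [0.5659 0.0724 0.046 ] [-33.7  -1.7]
padlo [0.5782 0.1905 0.03  ] [85.1 -2.5]
padmid [0.578  0.1893 0.036 ] [83.8 -2.4]
padhi [0.5779 0.1881 0.042 ] [82.6 -2.4]
padtop [0.5781 0.1904 0.046 ] [84.9 -2.3]
gap1 [0.568  0.091  0.0295] [-15.   -1.9]
gap2 [0.5629 0.0425 0.0295] [-63.8  -1.5]
pre-push TCP (button -30mm) : [ 0.55559508 -0.0399336 ] button [ 0.55898616 -0.00509827] [[ 0.09688808 -0.99529528]
 [ 0.99529528  0.09688808]]
```

```bash
python3 -m jog '[[[-0.003,-0.035,0,0,0,0,255],[-0.006,-0.07,0,0,0,0,255],[-0.009,-0.1,0,0,0,0,255],[-0.009,-0.1,0,0,0,0,255],[-0.009,-0.1,0,0,0,0,255],[-0.009,-0.1,-0.03,0,0,0,255],[-0.009,-0.1,-0.055,0,0,0,255],[-0.009,-0.1,-0.065,0,0,0,255],[-0.009,-0.1,-0.065,0,0,0,255],[-0.009,-0.1,-0.065,0,0,0,255]]]'
python3 -m jog '[[[0,0,-0.004,0,0,0,255],[0,0,-0.008,0,0,0,255],[0,0,-0.008,0,0,0,255],[0,0,-0.008,0,0,0,255],[0,0,-0.008,0,0,0,255]]]'
python3 - <<'E'
from h import *
th=np.radians(84.44);t=np.array([.5675,.1061]);R=np.array([[np.cos(th),-np.sin(th)],[np.sin(th),np.cos(th)]])
cm=bot.camera_model("wrist");np.save("w8T.npy",cm["T"]);im=bot.camera("wrist");o=bot.get_obs();print(o["eef_pos"],((o["eef_pos"][:2]-t)@R*1000).round(1),o["ft_force"])
cv2.imwrite("pics/w8.png",cv2.convertScaleAbs(cv2.resize(im[0:400,130:430],(450,600),interpolation=cv2.INTER_CUBIC),alpha=1.4))
E
```

```text
clock: 8.82
eef_pos: [0.5566, -0.0321, 0.0492]
tool_rot: [0.739, 0.674, -0.001, -0.001]
ft_force: [0.2, -0.3, 0.7]
grip_width: -0.0001
clock: 9.23
eef_pos: [0.5575, -0.033, 0.0424]
tool_rot: [0.739, 0.674, 0.0, 0.0]
ft_force: [-0.1, 1.0, 0.5]
grip_width: 0.0001
[ 0.55741686 -0.03303455  0.04231437] [-139.5   -3.4] [0.23794255 0.0080151  0.58959862]
```

View pics/w8.png

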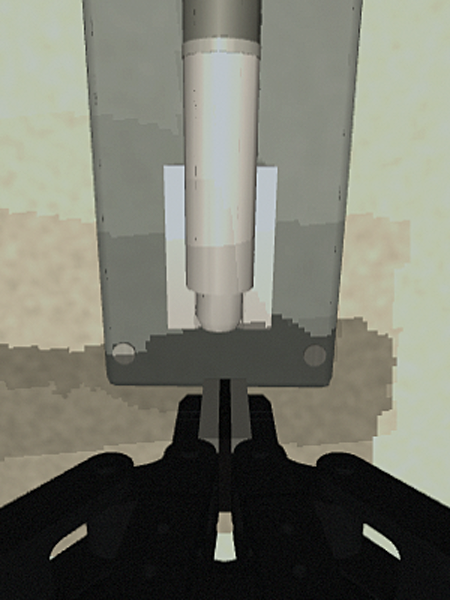

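The wrist view shows the closed fingers in line with the button, whose tip is at (219,332), and about 17 mm behind it. I estimate about 45 mm of pen travel to the stop. I push at about 30 mm/s first, then feel forward in small steps.

```bash
python3 -m jog '[[[-0.001,0.003,-0.0015,0,0,0,255],[-0.0007,0.006,-0.0015,0,0,0,255],[-0.0004,0.009,-0.0015,0,0,0,255],[-0.0001,0.012,-0.0015,0,0,0,255],[0.0001,0.014,-0.0015,0,0,0,255],[0.0003,0.016,-0.0015,0,0,0,255],[0.0005,0.018,-0.0015,0,0,0,255],[0.0007,0.02,-0.0015,0,0,0,255],[0.0009,0.022,-0.0015,0,0,0,255],[0.0011,0.024,-0.0015,0,0,0,255]]]'
python3 -m jog '[[[0.0002,0.002,0,0,0,0,255],[0.0004,0.004,0,0,0,0,255],[0.0006,0.006,0,0,0,0,255],[0.0008,0.008,0,0,0,0,255],[0.001,0.01,0,0,0,0,255],[0.0012,0.012,0,0,0,0,255],[0.0014,0.014,0,0,0,0,255],[0.0016,0.016,0,0,0,0,255],[0.0017,0.017,0,0,0,0,255],[0.0017,0.017,0,0,0,0,255]]]'
python3 - <<'E'
from h import *
cm=bot.camera_model("wrist");np.save("w9T.npy",cm["T"]);im=bot.camera("wrist");o=bot.get_obs();print(o["eef_pos"],o["ft_force"])
cv2.imwrite("pics/w9.png",cv2.convertScaleAbs(cv2.resize(im[0:400,130:430],(450,600),interpolation=cv2.INTER_CUBIC),alpha=1.4))
E
```

```text
clock: 10.12
eef_pos: [0.5583, -0.0089, 0.0403]
tool_rot: [0.739, 0.674, -0.0, 0.0]
ft_force: [0.4, -1.0, 0.9]
grip_width: -0.0002
clock: 10.95
eef_pos: [0.5599, 0.0084, 0.0403]
tool_rot: [0.739, 0.674, 0.0, -0.0]
ft_force: [-0.4, -0.0, 0.9]
grip_width: -0.0001
[0.55988569 0.00827613 0.04029768] [0.55184933 0.43969406 1.05271057]
```

View pics/w9.png

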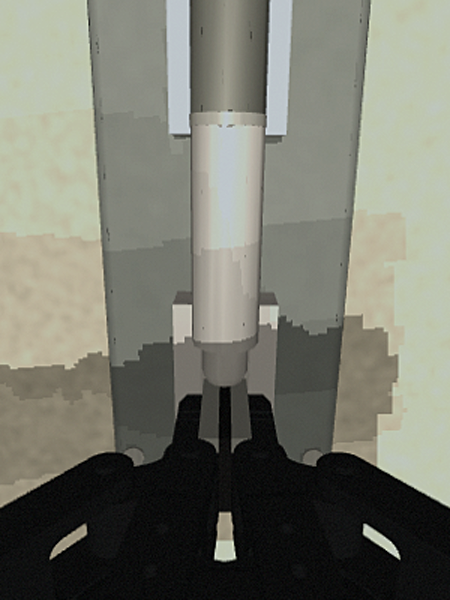

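The wrist view shows the fingers touching or just at the button (225,385), with the band's front edge at (227,112). I compute how far the pen has moved.

```bash
python3 - <<'E'
from h import *
th=np.radians(84.44);t=np.array([.5675,.1061]);R=np.array([[np.cos(th),-np.sin(th)],[np.sin(th),np.cos(th)]])
cm=bot.camera_model("wrist")
def P(T,u,v,z):
    c=dict(cm);c["T"]=np.load(T);return ((onz(c,130+u/1.5,v/1.5,z)[:2]-t)@R*1000).round(1)
print("band before",P("w8T.npy",222,38,.0455),"after",P("w9T.npy",228,112,.0455))
print("button before",P("w8T.npy",219,331,.0362),"after",P("w9T.npy",225,385,.0362),"gapedges",P("w9T.npy",226,136,.0295),P("w9T.npy",225,304,.0295))
o=bot.get_obs();print((o["eef_pos"][:2]-t)@R*1000)
E
```

```text
band before [-34.7  -1.8] after [-9.9 -1.7]
button before [-112.2   -1.1] after [-87.8  -1.4] gapedges [-15.   -1.3] [-63.7  -1.3]
[-98.10137412  -1.89947761]
```

About 20 mm remain to the stop. I go 12 mm, then feel forward.

```bash
python3 -m jog '[[[0.0002,0.0015,0,0,0,0,255],[0.0003,0.003,0,0,0,0,255],[0.0005,0.0045,0,0,0,0,255],[0.0006,0.006,0,0,0,0,255],[0.0007,0.0075,0,0,0,0,255],[0.0009,0.009,0,0,0,0,255],[0.001,0.0105,0,0,0,0,255],[0.0012,0.012,0,0,0,0,255],[0.0012,0.012,0,0,0,0,255]]]'
python3 -m jog '[[[0,0.0005,0,0,0,0,255],[0.0001,0.001,0,0,0,0,255],[0.0001,0.0015,0,0,0,0,255],[0.0002,0.002,0,0,0,0,255],[0.0002,0.002,0,0,0,0,255]]]'
python3 -m jog '[[[0,0,0,0,0,0,255]]]'
```

```text
clock: 11.75
eef_pos: [0.5612, 0.0204, 0.0403]
tool_rot: [0.739, 0.674, 0.0, -0.0]
ft_force: [0.0, -0.5, 0.1]
grip_width: 0.0002
clock: 12.17
eef_pos: [0.5613, 0.022, 0.0403]
tool_rot: [0.739, 0.674, 0.0, -0.0]
ft_force: [-0.1, -0.2, 1.1]
grip_width: -0.0
clock: 12.25
eef_pos: [0.5613, 0.0221, 0.0403]
tool_rot: [0.739, 0.674, 0.0, -0.0]
ft_force: [0.0, -0.8, -0.3]
grip_width: 0.0002
```

```bash
python3 -m jog '[[[0,0.0005,0,0,0,0,255],[0,0.0005,0,0,0,0,255]]]' | sed -n '2p;4p'
python3 -m jog '[[[0.0001,0.0005,0,0,0,0,255],[0.0001,0.0005,0,0,0,0,255]]]'| sed -n '2p;4p'
python3 -m jog '[[[0,0.0005,0,0,0,0,255],[0,0.0005,0,0,0,0,255]]]'| sed -n '2p;4p'
```

```text
eef_pos: [0.5613, 0.0225, 0.0403]
ft_force: [-0.1, -0.7, -0.5]
eef_pos: [0.5614, 0.0231, 0.0403]
ft_force: [-0.1, -0.4, 0.7]
eef_pos: [0.5614, 0.0236, 0.0403]
ft_force: [-0.2, -0.4, -0.7]
```

```bash
python3 -m jog '[[[0.0001,0.0005,0,0,0,0,255],[0.0001,0.0005,0,0,0,0,255]]]'| sed -n '2p;4p'
python3 -m jog '[[[0,0.0005,0,0,0,0,255],[0,0.0005,0,0,0,0,255],[0,0.0005,0,0,0,0,255]]]'| sed -n '2p;4p'
```

```text
eef_pos: [0.5615, 0.0241, 0.0403]
ft_force: [-0.0, -0.7, 0.1]
eef_pos: [0.5615, 0.0246, 0.0403]
ft_force: [0.3, -0.4, -0.0]
```

```bash
python3 -m jog '[[[0,0.0005,0,0,0,0,255],[0,0.0005,0,0,0,0,255]]]' | sed -n '2p;4p'
python3 -m jog '[[[0.0001,0.0005,0,0,0,0,255],[0.0001,0.0005,0,0,0,0,255]]]'| sed -n '2p;4p'
```

```text
eef_pos: [0.5615, 0.0251, 0.0403]
ft_force: [0.2, -0.5, 0.7]
eef_pos: [0.5617, 0.0256, 0.0403]
ft_force: [0.2, -0.6, 0.4]
```

```bash
python3 -m jog '[[[0,0.0005,0,0,0,0,255],[0,0.0005,0,0,0,0,255]]]' | sed -n '2p;4p'
python3 -m jog '[[[0.0001,0.0005,0,0,0,0,255],[0.0001,0.0005,0,0,0,0,255]]]'| sed -n '2p;4p'
```

```text
eef_pos: [0.5616, 0.0261, 0.0403]
ft_force: [-0.0, -0.9, -0.2]
eef_pos: [0.5617, 0.0266, 0.0403]
ft_force: [0.0, -0.5, -0.3]
```

```bash
python3 -m jog '[[[0,0.0005,0,0,0,0,255],[0,0.0005,0,0,0,0,255]]]' | sed -n '2p;4p'
python3 -m jog '[[[0.0001,0.0005,0,0,0,0,255],[0.0001,0.0005,0,0,0,0,255]]]'| sed -n '2p;4p'
```

```text
eef_pos: [0.5617, 0.0271, 0.0403]
ft_force: [-0.0, 0.2, -1.2]
eef_pos: [0.5618, 0.0276, 0.0403]
ft_force: [-0.1, -0.5, 0.5]
```

```bash
python3 -m jog '[[[0,0.0005,0,0,0,0,255],[0,0.0005,0,0,0,0,255]]]' | sed -n '2p;4p'
python3 -m jog '[[[0.0001,0.0005,0,0,0,0,255],[0.0001,0.0005,0,0,0,0,255]]]'| sed -n '2p;4p'
```

```text
eef_pos: [0.5618, 0.0281, 0.0403]
ft_force: [-1.3, -0.8, -0.1]
eef_pos: [0.5619, 0.0286, 0.0403]
ft_force: [0.5, -0.8, -0.0]
```

```bash
python3 -m jog '[[[0,0.0005,0,0,0,0,255],[0,0.0005,0,0,0,0,255]]]' | sed -n '2p;4p'
python3 -m jog '[[[0.0001,0.0005,0,0,0,0,255],[0.0001,0.0005,0,0,0,0,255]]]'| sed -n '2p;4p'
```

```text
eef_pos: [0.5619, 0.0291, 0.0403]
ft_force: [0.8, -0.6, 0.5]
eef_pos: [0.5621, 0.0296, 0.0403]
ft_force: [-1.1, -0.6, 0.1]
```

```bash
python3 -m jog '[[[0,0.0005,0,0,0,0,255],[0,0.0005,0,0,0,0,255]]]' | sed -n '2p;4p'
```

```text
eef_pos: [0.562, 0.0301, 0.0403]
ft_force: [0.2, -0.8, 0.6]
```

```bash
python3 -m jog '[[[0,0.0005,0,0,0,0,255],[0,0.0005,0,0,0,0,255]]]' | sed -n '2p;4p'
python3 -m jog '[[[0.0001,0.0005,0,0,0,0,255],[0.0001,0.0005,0,0,0,0,255]]]'| sed -n '2p;4p'
```

```text
eef_pos: [0.562, 0.0305, 0.0403]
ft_force: [-0.3, -1.2, 0.3]
eef_pos: [0.5621, 0.0307, 0.0403]
ft_force: [-0.4, -1.6, 0.4]
```

```bash
python3 - <<'E'
from h import *
# pen stays against fingers? compare wrist column profile near the button/band with w9 (same rows expected)
a=cv2.imread("pics/w9.png");im=cv2.convertScaleAbs(cv2.resize(bot.camera("wrist")[0:400,130:430],(450,600),interpolation=cv2.INTER_CUBIC),alpha=1.4)
t=a[355:395,195:255];r=cv2.matchTemplate(im[325:425,185:265],t,cv2.TM_CCOEFF_NORMED);print(cv2.minMaxLoc(r),"expect (10,30)")
t=a[98:130,195:260];r=cv2.matchTemplate(im[60:160,185:270],t,cv2.TM_CCOEFF_NORMED);print(cv2.minMaxLoc(r),"expect (10,38)")
E
```

```text
(-0.14460623264312744, 0.9189350008964539, (4, 15), (10, 30)) expect (10,30)
(-0.03205541521310806, 0.9731189012527466, (0, 20), (10, 39)) expect (10,38)
```

The force is rising (−1.6 N) and the TCP is starting to lag, which means first contact. I press a little more and hold.

```bash
python3 -m jog '[[[0,0.0005,0,0,0,0,255],[0,0.0005,0,0,0,0,255],[0,0.0005,0,0,0,0,255]]]' | sed -n '2p;4p'
python3 -m jog '[[[0,0,0,0,0,0,255],[0,0,0,0,0,0,255]]]'| sed -n '2p;4p'
```

```text
eef_pos: [0.5621, 0.031, 0.0403]
ft_force: [0.6, -2.7, 0.5]
eef_pos: [0.5621, 0.0311, 0.0403]
ft_force: [-0.7, -5.0, 0.1]
```

Contact force is 3–5 N, well above 0.8 N and below the 12 N slip. I back off straight along the groove, then lift clear.

```bash
python3 -m jog '[[[0,-0.0005,0,0,0,0,255],[-0.0001,-0.001,0,0,0,0,255],[-0.0003,-0.003,0,0,0,0,255],[-0.0008,-0.008,0,0,0,0,255],[-0.0018,-0.018,0,0,0,0,255],[-0.003,-0.03,0,0,0,0,255],[-0.003,-0.03,0.03,0,0,0,255],[-0.003,-0.03,0.065,0,0,0,255],[-0.003,-0.03,0.08,0,0,0,255],[-0.003,-0.03,0.08,0,0,0,255]]]'
python3 -m jog '[[[0,0,0,0,0,0,255],[0,0,0,0,0,0,255],[0,0,0,0,0,0,255]]]' | sed -n '2p;4p'
python3 - <<'E'
from h import *
th=np.radians(84.44);t0=np.array([.5675,.1061]);R=np.array([[np.cos(th),-np.sin(th)],[np.sin(th),np.cos(th)]])
cm=bot.camera_model("wrist");im=bot.camera("wrist");cv2.imwrite("pics/end.png",im)
top=bot.camera("top");cv2.imwrite("pics/endtop.png",top)
# intensity profile along the groove axis at axis height: nose end / stop / button
g=cv2.cvtColor(im,cv2.COLOR_BGR2GRAY)
for x in range(-80,100,4):
    v=[]
    for y in(-10,-4,0,4,10):
        u=proj(cm,[*(t0+R@[x/1000,(y-2)/1000]),.037]); v.append(int(g[int(u[1]),int(u[0])]) if 0<=u[1]<420 and 0<=u[0]<560 else -1)
    print(x,v,end="; ")
# stop knob & neighbours unchanged in top view?
a=cv2.imread("pics/top0raw.png")
k=cv2.phaseCorrelate
for n,(x,y,w,h) in dict(stop=(148,178,22,28),torch=(310,235,60,20),jar=(215,245,26,26),cup=(140,250,26,26),drops=(288,115,26,26)).items():
    t=a[y:y+h,x:x+w];r=cv2.matchTemplate(top[y-6:y+h+6,x-6:x+w+6],t,cv2.TM_CCOEFF_NORMED);print(n,cv2.minMaxLoc(r)[1::2],"expect (6,6)")
E
```

```text
clock: 16.63
eef_pos: [0.5622, 0.0004, 0.125]
tool_rot: [0.739, 0.673, 0.003, 0.003]
ft_force: [0.9, -0.2, -0.0]
grip_width: -0.0003
eef_pos: [0.5579, 0.0011, 0.1188]
ft_force: [-0.7, 1.1, -0.1]
-80 [131, 117, 111, 110, 131]; -76 [137, 113, 111, 109, 132]; -72 [136, 121, 110, 109, 133]; -68 [136, 118, 111, 109, 134]; -64 [134, 79, 110, 101, 139]; -60 [82, 106, 127, 110, 83]; -56 [88, 111, 130, 116, 80]; -52 [88, 125, 140, 121, 80]; -48 [89, 131, 136, 135, 80]; -44 [102, 133, 136, 135, 77]; -40 [71, 131, 138, 135, 76]; -36 [104, 131, 137, 135, 76]; -32 [102, 132, 137, 135, 80]; -28 [84, 133, 136, 135, 80]; -24 [103, 134, 136, 136, 80]; -20 [105, 134, 136, 136, 81]; -16 [55, 135, 136, 135, 47]; -12 [147, 135, 136, 135, 120]; -8 [121, 135, 136, 135, 121]; -4 [98, 135, 136, 136, 121]; 0 [78, 135, 136, 134, 121]; 4 [144, 134, 136, 135, 121]; 8 [146, 136, 137, 135, 122]; 12 [101, 112, 135, 114, 80]; 16 [95, 77, 104, 85, 121]; 20 [74, 78, 104, 83, 121]; 24 [60, 80, 103, 82, 122]; 28 [141, 81, 102, 81, 122]; 32 [-1, -1, -1, -1, -1]; 36 [-1, -1, -1, -1, -1]; 40 [-1, -1, -1, -1, -1]; 44 [-1, -1, -1, -1, -1]; 48 [-1, -1, -1, -1, -1]; 52 [-1, -1, -1, -1, -1]; 56 [-1, -1, -1, -1, -1]; 60 [-1, -1, -1, -1, -1]; 64 [-1, -1, -1, -1, -1]; 68 [-1, -1, -1, -1, -1]; 72 [-1, -1, -1, -1, -1]; 76 [-1, -1, -1, -1, -1]; 80 [-1, -1, -1, -1, -1]; 84 [-1, -1, -1, -1, -1]; 88 [-1, -1, -1, -1, -1]; 92 [-1, -1, -1, -1, -1]; 96 [-1, -1, -1, -1, -1]; stop (0.2460595816373825, (10, 0)) expect (6,6)
torch (0.9830679297447205, (6, 6)) expect (6,6)
jar (0.543343722820282, (2, 5)) expect (6,6)
cup (0.042637817561626434, (12, 5)) expect (6,6)
drops (0.9885823726654053, (6, 6)) expect (6,6)
```

```bash
python3 -m jog '[[[0.003,0.03,0.02,0,0,0,255],[0.006,0.06,0.04,0,0,0,255],[0.006,0.06,0.04,0,0,0,255],[0.006,0.06,0.04,0,0,0,255],[0.006,0.06,0.04,0,0,0,255]]]' | sed -n '2p;4p'
python3 - <<'E'
from h import *
th=np.radians(84.44);t0=np.array([.5675,.1061]);R=np.array([[np.cos(th),-np.sin(th)],[np.sin(th),np.cos(th)]])
cm=bot.camera_model("wrist");im=bot.camera("wrist");cv2.imwrite("pics/end2.png",im)
g=cv2.cvtColor(im,cv2.COLOR_BGR2GRAY)
for x in range(-72,100,1 ):
    if -60<x<8 or 18<x<66: continue
    v=[]
    for y in(-10,-5,0,5,10):
        u=proj(cm,[*(t0+R@[x/1000,(y-2)/1000]),.037]); v.append(int(g[int(u[1]),int(u[0])]) if 0<=u[1]<420 and 0<=u[0]<560 else -1)
    print(x,v,end="; ")
E
```

```text
eef_pos: [0.5645, 0.0615, 0.1593]
ft_force: [-0.1, 0.5, 0.1]
-72 [86, 81, 76, 82, 86]; -71 [88, 78, 78, 82, 85]; -70 [86, 80, 77, 81, 87]; -69 [87, 80, 77, 81, 85]; -68 [87, 80, 76, 82, 86]; -67 [86, 80, 77, 82, 87]; -66 [87, 80, 77, 80, 87]; -65 [86, 82, 76, 74, 88]; -64 [88, 74, 78, 66, 87]; -63 [89, 63, 80, 71, 89]; -62 [82, 67, 82, 75, 86]; -61 [61, 69, 82, 73, 68]; -60 [53, 69, 81, 75, 53]; 8 [144, 110, 107, 117, 145]; 9 [136, 102, 136, 112, 136]; 10 [122, 110, 135, 112, 125]; 11 [117, 96, 118, 100, 126]; 12 [124, 66, 94, 77, 127]; 13 [141, 71, 98, 78, 139]; 14 [135, 73, 98, 79, 148]; 15 [137, 72, 99, 79, 149]; 16 [132, 73, 99, 80, 148]; 17 [126, 73, 100, 78, 148]; 18 [122, 73, 99, 79, 148]; 66 [36, 77, 99, 72, 146]; 67 [36, 78, 100, 71, 146]; 68 [37, 77, 100, 71, 146]; 69 [39, 78, 99, 71, 146]; 70 [37, 80, 99, 72, 145]; 71 [39, 79, 99, 71, 144]; 72 [127, 78, 99, 72, 136]; 73 [142, 68, 85, 66, 135]; 74 [135, 61, 70, 55, 134]; 75 [135, 58, 70, 43, 134]; 76 [134, 58, 85, 44, 134]; 77 [134, 59, 104, 44, 133]; 78 [134, 59, 100, 42, 135]; 79 [134, 62, 96, 41, 134]; 80 [134, 63, 95, 42, 133]; 81 [134, 64, 89, 39, 133]; 82 [133, 63, 88, 38, 134]; 83 [135, 49, 84, 75, 134]; 84 [137, 33, 82, 30, 137]; 85 [121, 30, 60, 32, 118]; 86 [119, 20, 22, 20, 115]; 87 [110, 113, 72, 105, 119]; 88 [19, 131, 86, 134, 38]; 89 [18, 106, 89, 134, 35]; 90 [22, 81, 69, 88, 37]; 91 [28, 30, 33, 36, 36]; 92 [34, 34, 32, 34, 34]; 93 [40, 37, 30, 35, 35]; 94 [90, 65, 8, 44, 111]; 95 [137, 9, 28, 62, 134]; 96 [134, 24, 69, 17, 134]; 97 [135, 60, 68, 2, 134]; 98 [134, 68, 66, 50, 133]; 99 [135, 63, 66, 67, 133];
```

```bash
python3 -c "
from workcell import bot
print(bot.get_obs()['clock']); bot.job_done()"
```

```text
17.45
the job is handed in; nothing more can be done
```

I laid the injection pen in the V-groove, nose about 45 mm short of the stop. Then I pushed it from behind with closed fingers until its nose touched the stop, let go, and handed the job in at 17.45 s.

- **Contact:** The force built up to about 3–5 N over the last half second, well under the 12 N at which the stop slips. I then backed off straight along the groove and lifted clear.
- **Final position:** The last wrist picture, which I read as numbers, shows the pen centred in the groove to within about 1 mm. Its nose runs right up to the stop pad with no groove showing between them. It travelled about 46 mm, against about 45 mm estimated beforehand.
- **Other objects:** The torch and the dropper bottle had not moved in the top view.
- **Not confirmed:** The top-view checks on the stop, the jar and the cup failed to match, probably because the arm blocked the view. I did not repeat them. That the stop kept its setting rests on the low push force and its place in the wrist picture. I saw no sign of touching the jar or cup, whose surroundings the arm crossed only above their height.
- **Disagreement:** The reader's position from the top camera was 2–6 mm off from the close-up views. I used the close-up values.

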